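Tuck a price rail under a counter display's cover plate and hold it down

TASK

On the shop counter, press the lever paddle down so that the little presser foot of the display swings all the way up, and leave it up. Then take the loose L-shaped price rail, tuck the free edge of its flat flange fully home under the lapped grey cover plate, square and with its ends in line with the plate's ends, without lifting the plate. Finish while holding: keep the rail pressed firmly down flat on the bare wooden seat and do not let go; leave the can, tape core and carton where they are.

Things in the scene. Friction and masses are not known exactly. Their poses are not given: they have to be found in the camera images.
- seat: Bare plywood seat of the display where the rail ends up, fixed, level, 36 mm above the counter. Origin on its top surface, midway along its 150 mm width (y), straight below the lip (near edge) of the cover plate. x points level into the slot under the plate (away from the robot), y left along the lip, z up. Open seat from x = -100 mm to the lip at 0; a rigid stop stands under the plate at x = +30 mm.
- display: Fixed wooden base of the display, 270 x 260 mm, 30 mm high. Origin on the counter, 36 mm straight below the seat's origin, same axes. Base spans x -100 to +170, y -160 to +100 mm. Behind the plate (x 112 to 168 mm) it carries a low tray of packs, top 52 mm above the counter.
- cover (a joint): Grey sheet cover plate, 100 (x) x 150 (y) x 4 mm, 0.25 kg, lapping over the seat, hinged at its far edge 100 mm behind the lip. 0 = lying at rest, underside 9 mm above the seat (the slot's height); grows as the lip is lifted (0.1 rad = 10 mm at the lip). Only its weight keeps it down.
- cover_lip (a point): Middle of the lip (near edge) of the cover plate, half-way through its 4 mm thickness; at rest 11 mm above the seat. Moves with the plate; axes as the seat's when at rest.
- foot_lever (a joint): Steel see-saw lever with the presser foot, at the right-hand (-y) end of the seat. 0 = foot down on the seat, in the rail's way; 1.35 = foot fully up, at its stop, clear of the rail. Starts between 0 and 0.12. Grows when the paddle on the outer end is pushed down. Stiff hinge: it stays where left; 2 to 3 N at the paddle moves it.
- lever_pivot (a point): Pivot of the lever, fixed: in the seat's axes at x = -30, y = -135, z = +26 mm (62 mm above the counter). The hinge axis is the seat's x. Two cheeks beside it rise 10 mm above it and reach 11 mm either way along y.
- lever_paddle (a point): Centre of the steel paddle to push down, 24 (x) x 36 x 7 mm thick, 58 mm from the pivot on the outer (-y) side, moving with the lever. At lever value v the tail slopes 0.75 - v rad above level going outwards, so this point goes from 40 mm above the pivot (at 0) to 33 mm below it (at 1.35), 29 mm above the counter. Only the counter lies under it.
- foot_pad (a point): Underside centre of the presser foot, a rubber pad 22 x 20 mm on the inner (+y) arm of the lever, 70 mm from the pivot; touches the seat when the lever is at 0.
- rail_grip (a point): Centre (half-way up) of the upright wall of the loose price rail, a rigid aluminium L, 0.11 to 0.23 kg, lying flange down on the counter. Wall 10 mm thick (x), 150 mm long (y), 45 mm high; this point is 22.5 mm above the underside. The flange, 4 mm thick, level with the underside, sticks out 70 mm to +x from the wall. x points to the flange's free edge, y along the rail, z up.
- rail_edge (a point): Middle of the flange's free edge, on the underside: 75 mm along +x from the wall's mid-plane, 22.5 mm below rail_grip. This edge goes under the plate; fully home it meets the stop, 30 mm behind the lip.
- can: Bystander: plain upright drinks can, 66 mm across, 115 mm high; origin at the centre of its underside.
- tape: Bystander: cardboard tape core lying flat, 90 mm across, 24 mm high; origin at the centre of its underside.
- carton: Bystander: small closed cardboard carton, 90 x 60 mm, 35 mm high; origin at the centre of its underside.

How it is judged:
By the outcome, as a careful person would: the job done as asked, in the order asked, and still so for the second after the job is handed in, while the arm keeps its last pose, push and grip.
It also fails if it takes over 54 s, if anything falls off the work surface, if the arm or the gripper's body presses on something with over 40 N, if the wrist force passes 120 N, or if a joint passes its speed limit or range.

ROBOT

A 7-joint arm with a two-finger parallel gripper is mounted at the origin on the work surface. World frame = base frame: x ahead of the robot, y to its left, z up, the work surface at z = 0. Lengths are in m, angles in degrees, forces in N, time in s.
With the tool pointing down it reaches from about 0.4 to 0.925 m from the base axis. Payload 4.1 kg.
Tool frame: the origin (TCP) lies at the very end of the fingers, on their centre line; the grasp point (between the pads) lies 19 mm behind it; z points along the fingers, y is the direction in which the jaws open and shut (so a half turn about z gives the same grasp; the last joint's range is limited). The gripper opens to 85 mm and grips with 20 to 120 N. Pads are 22 mm wide; open, the fingers measure 114 mm over their backs; the gripper's body (76 mm by 85 mm) begins 54 mm behind the grasp point. The pads swing forward as they close: fully open they stand 13 mm farther back than shut.
Start: joints at [-78.323, 22.827, 2.584, 88.041, -1.071, 69.15, -2.905], TCP at [0.194, 0.62, 0.231] pointing down, gripper open.
Joint ranges: [-161.44, 161.44], [-28.35, 127.94], [-78.24, 83.42], [0, 140.83], [-78.03, 258.03], [13.02, 114.36], [-168.23, 168.23]. Speed limits (degrees/s): [147.25, 147.25, 180, 180, 180, 180, 180].

INTERFACE

Orientations are given as [roll, pitch, yaw] about the fixed x, y, z axes, in that order (R = Rz(yaw) Ry(pitch) Rx(roll)).
In Python, from cell import r gives the robot as it stands. The module is installed in compiled form; this text tells all that it offers.
- The arm moves only by the shell command python3 -m handwheel 'ROWS' [FORCE]. ROWS is JSON, a list of rows, each a list of 3 entries, a list of its own where there are three numbers: the gripper command: -1 is shut, 1 is fully open, values between are in proportion, then the shift along the tool's x, y, z scaled (see below), then the turn about the tool's z scaled (see below). In form: [[hand, [tx, ty, tz], twist], ...]. A call has 1 to 8 rows; each row shifts and turns the pose as measured when the row begins, along the tool's axes as they then stand; what a row does not reach is not made up. The controller multiplies each number of a shift by 0.02 m and each number of a turn by 4 degrees. A row lasts 1/12 s, in which the tool goes at most 41.7 mm and 7.16 degrees, less where a joint would pass 70% of its speed; a pose out of reach is approached as far as the arm can. A call with a number of a shift or a turn outside -1 to 1 is refused whole. A call with a gripper value outside its range is refused whole. The fingers move at their own pace and stop on an object; FORCE is the grip in N (left out, the last holds). Time passes only in rows, so rows that do not move let the fingers close. It gives the time, the measured TCP pose, the force and the opening at its end, in the units of the state.
- r.observe(): the state, without advancing time (a new reading comes with each control period).
- r.read_camera(name): name is "scene" or "top"; returns the picture (420x560x3 uint8, red, green, blue); there is no depth.
- r.camera_info(name): a dict with "intrinsics" (3x3 intrinsics, pixels), "R" (3x3) and "t" (3): a world point X has camera coordinates R X + t. Camera axes: x right, y down, z forward; pixel columns grow to the right and rows downward; lengths in m; the calibration is good to about 2 mm. A picture is of the moment at which its call begins. camera_info takes no time and is no camera call.
- r.close_job(): hands the job in, once; it reports no verdict.
Trained networks look in the newest picture that a camera, given by its name, has taken for a name from the list of things; names that differ only in an ending like _2 or _b are one class to them, and where a whole thing is asked for, a point or a joint stands for the part that bears it (a point fixed in the world has none). Each returns a list of dicts, best first, with "confidence" (0 to 1); they miss things now and then, are a little off and sometimes report something else, mostly with a low value. They report only what shows in the picture. A call takes as long as a camera call.
- r.silhouettes(name, camera): "pixels" (420x560 bool, what is visible of it) and "bbox" ([centre column, centre row, width, height] in pixels, round what is visible of it).
- r.mark_of(name, camera): "pixel" ([column, row] in pixels: a listed point, or the origin of a listed thing).
The state is a dict: "time": time; "joint_positions": joint angles; "qd": joint speeds; "joint_efforts": joint torques, N m; "tool_pos": TCP position; "eef_rot": TCP orientation; "wrist_force": force on the tool from outside, world axes, zero at the start; "ft_torque": the same for the moment, N m; "opening": finger opening in m.
Only numpy, scipy, OpenCV 4.12 (cv2) and the standard library are available. Lean on these libraries where they do the work, as an engineer would, in place of code of your own. Each camera call takes 0.05 s, during which the arm holds its last target.

## Working session

There is one attempt and no reset: what is moved stays moved. The work goes in short steps, Python scripts to look and compute and a shell command to move; the robot and the scene stay as the last step left them, time stands still between calls to the robot, and variables do not carry over. Pictures are saved under pics/ and viewed, and the job is handed in when it is done.

```bash
mkdir -p pics; python3 - <<'E'
from cell import r
import cv2
print(r.observe())
for c in ("scene","top"):
    im=r.read_camera(c); cv2.imwrite(f"pics/a_{c}.png",im[:,:,::-1]); i=r.camera_info(c); print(c,i)
E
```

```text
{'time': 0.0, 'joint_positions': array([-78.32226847,  22.87318446,   2.5811237 ,  88.11649835,
        -1.07078106,  69.15196263,  -2.90524229]), 'qd': array([ 0.03245183,  0.0685384 ,  0.05036382, -0.10062458,  0.06623374,
       -0.08830606, -0.04243161]), 'joint_efforts': array([ 5.23779079e-05, -4.75113952e+01,  1.36480663e+00, -2.54220325e+01,
        1.16697300e-02,  9.55291092e-03, -1.03244696e-05]), 'tool_pos': array([0.1936302 , 0.61979083, 0.2302315 ]), 'eef_rot': array([-1.79882847e+02,  9.04186229e-03,  1.62655455e+02]), 'wrist_force': array([ 0.95770135, -0.25647962,  0.30324528]), 'ft_torque': array([-0.01819386,  0.01412085, -0.06197479]), 'opening': 0.08544037161645392}
scene {'intrinsics': array([[485.49186222,   0.        , 284.59579176],
       [  0.        , 485.49186222, 208.62009633],
       [  0.        ,   0.        ,   1.        ]]), 'R': array([[ 0.30876978,  0.95097677, -0.01744693],
       [ 0.4995933 , -0.1777659 , -0.84782417],
       [-0.80936256,  0.25306611, -0.52999036]]), 't': array([-0.14461527, -0.192695  ,  1.91140007])}
top {'intrinsics': array([[484.02302962,   0.        , 278.43471072],
       [  0.        , 484.02302962, 210.66978707],
       [  0.        ,   0.        ,   1.        ]]), 'R': array([[ 0.01387688, -0.99989209,  0.00482134],
       [-0.9980418 , -0.014145  , -0.06093021],
       [ 0.06099183, -0.00396638, -0.99813038]]), 't': array([-0.0316928 ,  0.56097184,  1.32339162])}
```

View pics/a_scene.png

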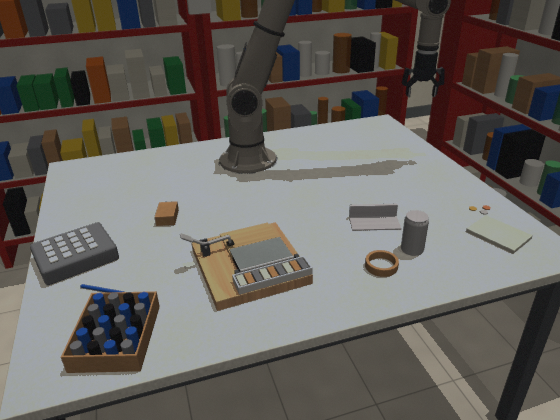

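View pics/a_top.png

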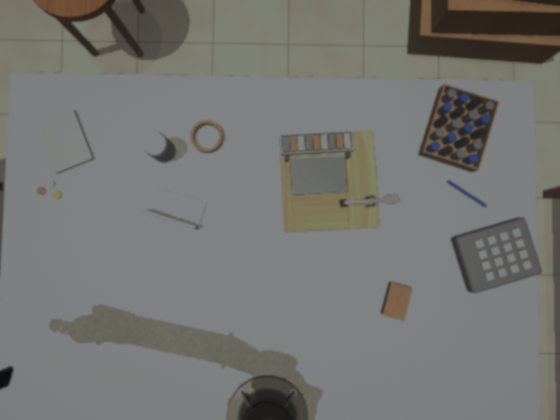

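The scene view shows the display at about (255,260) and the rail at (374,217), close to the can at (414,232) and the tape at (382,262). In the top view the lever paddle is at (391,199), the plate at (319,175) and the rail at (177,208).

```bash
cat > h.py <<'E'
import numpy as np, cv2
from cell import r
def P(c):
    i=r.camera_info(c); return i["intrinsics"]@np.c_[i["R"],i["t"]]
def proj(c,X):
    p=P(c)@np.append(X,1); return p[:2]/p[2]
def tri(a,b):
    X=cv2.triangulatePoints(P("scene"),P("top"),np.array(a,float).reshape(2,1),np.array(b,float).reshape(2,1))[:,0]
    return X[:3]/X[3]
def atz(c,px,z):
    i=r.camera_info(c); d=i["R"].T@np.linalg.solve(i["intrinsics"],[px[0],px[1],1.]); o=-i["R"].T@i["t"]
    return o+d*(z-o[2])/d[2]
def rpyR(e):
    a,b,g=np.radians(e); c,s=np.cos,np.sin
    Rx=np.array([[1,0,0],[0,c(a),-s(a)],[0,s(a),c(a)]]);Ry=np.array([[c(b),0,s(b)],[0,1,0],[-s(b),0,c(b)]]);Rz=np.array([[c(g),-s(g),0],[s(g),c(g),0],[0,0,1]])
    return Rz@Ry@Rx
E
python3 - <<'E'
from h import *
np.set_printoptions(precision=4,suppress=True)
Z=dict(seat=.036,cover_lip=.047,lever_pivot=.062,lever_paddle=.102,foot_pad=.036,rail_grip=.0225,rail_edge=0,can=0,tape=0,carton=0,display=0)
for n in Z:
    m={}
    for c in("scene","top"):
        l=r.mark_of(n,c); m[c]=l[0] if l else None
    o=[n]
    for c in m:
        if m[c]: o+= [c,np.round(m[c]["pixel"],1),round(m[c]["confidence"],2),atz(c,m[c]["pixel"],Z[n])]
    if m["scene"] and m["top"]: o+=["tri",tri(m["scene"]["pixel"],m["top"]["pixel"])]
    print(*o)
E
```

```text
seat scene [255.4 249.8] 0.76 [ 0.6275 -0.1364  0.036 ] top [321.  193.5] 0.91 [ 0.609  -0.1396  0.036 ] tri [ 0.6112 -0.1367  0.0246]
cover_lip scene [254.6 242.1] 0.78 [ 0.6064 -0.1324  0.047 ] top [321.7 193.8] 0.72 [ 0.6071 -0.1405  0.047 ] tri [ 0.6079 -0.1367  0.0491]
lever_pivot scene [202.4 243.7] 0.61 [ 0.5862 -0.2747  0.062 ] top [370.5 200. ] 0.83 [ 0.5908 -0.2702  0.062 ] tri [ 0.5901 -0.2725  0.0639]
lever_paddle scene [189. 236.] 0.55 [ 0.5956 -0.3081  0.102 ] top [390.  194.9] 0.88 [ 0.6014 -0.3132  0.102 ] tri [ 0.6013 -0.3103  0.1066]
foot_pad scene [231.6 245. ] 0.68 [ 0.5834 -0.1941  0.036 ] top [343.3 205.8] 0.65 [ 0.5761 -0.2009  0.036 ] tri [ 0.5773 -0.1972  0.0328]
rail_grip scene [376.1 207.9] 0.83 [0.5225 0.29   0.0225] top [173.  219.7] 0.68 [0.532  0.266  0.0225] tri [0.5353 0.2726 0.032 ]
rail_edge scene [378.2 229.7] 0.97 [0.6061 0.2565 0.    ] top [177.7 195.9] 0.81 [0.5999 0.2595 0.    ] tri [ 0.6003  0.2602 -0.0046]
can scene [408.4 248.2] 0.74 [0.7196 0.2948 0.    ] top [166.2 151.3] 0.96 [0.7258 0.2953 0.    ] tri [0.7245 0.293  0.0042]
tape scene [378.3 264.5] 0.94 [ 0.7585  0.1783 -0.    ] top [206.2 136.1] 0.96 [0.7709 0.1834 0.    ] tri [0.7675 0.178  0.0079]
carton top [395.7 300.6] 0.92 [ 0.3169 -0.353   0.    ]
display scene [253.8 256.2] 0.7 [ 0.6082 -0.1377  0.    ]
```

```bash
python3 - <<'E'
from h import *
a=r.read_camera("top");
def crop(im,x0,x1,y0,y1,s,f): cv2.imwrite(f,cv2.resize(im[y0:y1,x0:x1,::-1],None,fx=s,fy=s,interpolation=cv2.INTER_CUBIC))
crop(a,260,410,120,240,5,"pics/b_td.png"); crop(a,130,230,120,240,5,"pics/b_tr.png")
b=r.read_camera("scene"); crop(b,170,320,215,305,5,"pics/b_sd.png"); crop(b,330,440,190,280,5,"pics/b_sr.png")
E
```

```text
(no output)
```

View pics/b_td.png

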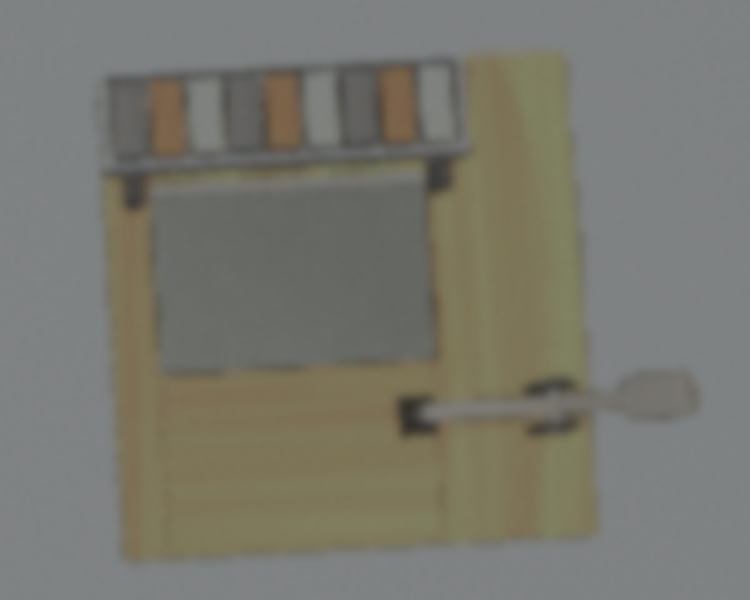

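View pics/b_tr.png

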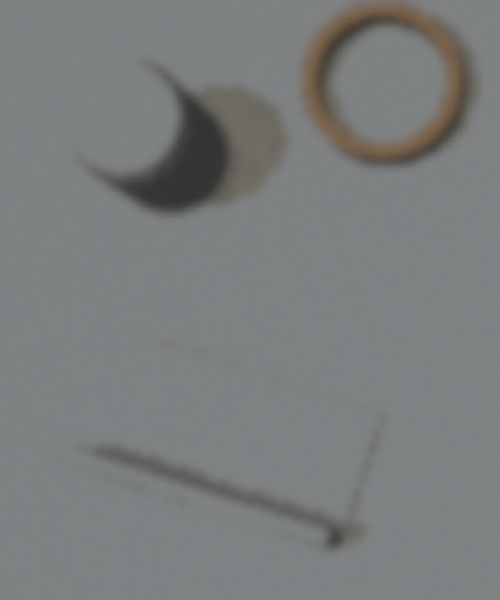

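View pics/b_sd.png

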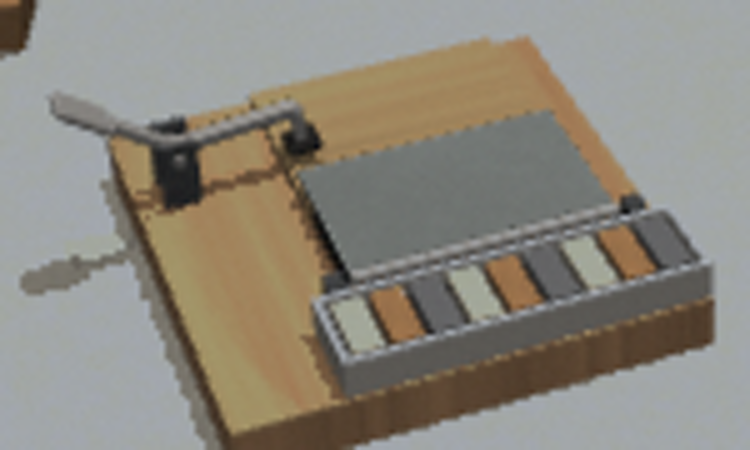

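View pics/b_sr.png

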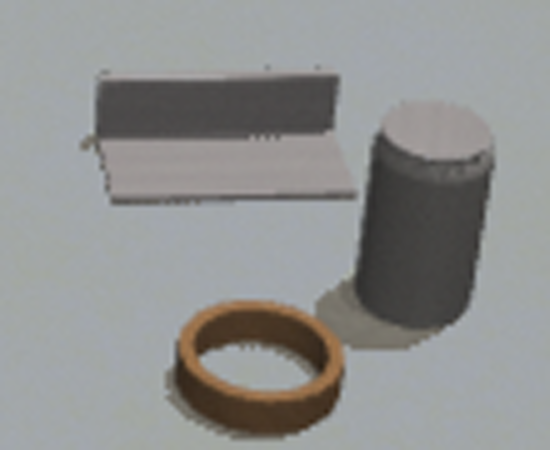

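```bash
cat > fit.py <<'E'
from h import *
from scipy.optimize import least_squares
def fit(obs,x0,ref):
    def res(p):
        x,y,w=p; c,s=np.cos(w),np.sin(w); o=[]
        for cam,q,X in obs:
            Xw=[x+c*X[0]-s*X[1],y+s*X[0]+c*X[1],X[2]]
            o+=list(proj(cam,Xw)-q)
        return o
    s=least_squares(res,x0,loss="soft_l1"); return s.x,np.array(res(s.x)).reshape(-1,2)
def cr(x,y,x0,y0,s=5): return [(x+.5)/s-.5+x0,(y+.5)/s-.5+y0]
E
python3 - <<'E'
from fit import *
np.set_printoptions(precision=3,suppress=True)
T=lambda x,y:cr(x,y,260,120); S=lambda x,y:cr(x,y,170,215)
m=.001
D=[("top",T(168,375),(0,75*m,.049)),("top",T(437,358),(0,-75*m,.049)),
("top",T(123,560),(-.1,.1,.03)),("top",T(595,535),(-.1,-.16,.03)),("top",T(567,53),(.17,-.16,.03)),
("scene",S(300,172),(0,-.075,.049)),("scene",S(550,110),(0,.075,.049)),("scene",S(530,38),(-.1,.1,.03)),("scene",S(110,140),(-.1,-.16,.03)),("scene",S(230,435),(.17,-.16,.03)),("scene",S(713,300),(.17,.1,.03))]
for sub in (D,D[:5],D[5:]):
    p,e=fit(sub,[.61,-.138,0]); print("display",p[:2],np.degrees(p[2])); print(e.T)
T=lambda x,y:cr(x,y,130,120); S=lambda x,y:cr(x,y,330,190)
R=[("top",T(135,330),(.075,.075,.004)),("top",T(383,413),(.075,-.075,.004)),("top",T(335,548),(-.005,-.075,.045)),("top",T(65,458),(-.005,.075,.045)),
("scene",S(355,197),(.075,.075,.002)),("scene",S(112,202),(.075,-.075,.002)),("scene",S(335,131),(.005,.075,.004)),("scene",S(97,137),(.005,-.075,.004)),("scene",S(105,71),(-.005,-.075,.045)),("scene",S(337,71),(-.005,.075,.045))]
for sub in (R,R[:4],R[4:]):
    p,e=fit(sub,[.535,.272,-.3]); print("rail",p[:2],np.degrees(p[2])); print(e.T)
E
```

```text
Traceback (most recent call last):
TypeError: fit() missing 1 required positional argument: 'ref'
```

```bash
sed -i 's/,x0,ref)/,x0)/' fit.py
cat > f1.py <<'E'
from fit import *
np.set_printoptions(precision=3,suppress=True)
T=lambda x,y:cr(x,y,260,120); S=lambda x,y:cr(x,y,170,215)
m=.001
D=[("top",T(168,375),(0,75*m,.049)),("top",T(437,358),(0,-75*m,.049)),
("top",T(123,560),(-.1,.1,.03)),("top",T(595,535),(-.1,-.16,.03)),("top",T(567,53),(.17,-.16,.03)),
("scene",S(300,172),(0,-.075,.049)),("scene",S(550,110),(0,.075,.049)),("scene",S(530,38),(-.1,.1,.03)),("scene",S(110,140),(-.1,-.16,.03)),("scene",S(230,435),(.17,-.16,.03)),("scene",S(713,300),(.17,.1,.03))]
for sub in (D,D[:5],D[5:]):
    p,e=fit(sub,[.61,-.138,0]); print("display",p[:2],np.degrees(p[2])); print(e.T)
T=lambda x,y:cr(x,y,130,120); S=lambda x,y:cr(x,y,330,190)
R=[("top",T(135,330),(.075,.075,.004)),("top",T(383,413),(.075,-.075,.004)),("top",T(335,548),(-.005,-.075,.045)),("top",T(65,458),(-.005,.075,.045)),
("scene",S(355,197),(.075,.075,.002)),("scene",S(112,202),(.075,-.075,.002)),("scene",S(335,131),(.005,.075,.004)),("scene",S(97,137),(.005,-.075,.004)),("scene",S(105,71),(-.005,-.075,.045)),("scene",S(337,71),(-.005,.075,.045))]
for sub in (R,R[:4],R[4:]):
    p,e=fit(sub,[.535,.272,-.3]); print("rail",p[:2],np.degrees(p[2])); print(e.T)
E
python3 f1.py
```

```text
display [ 0.61  -0.133] 3.7554741274825694
[[-1.66  -0.243 -0.057  0.285 -0.366 -0.881 -0.048 -0.15  -0.509 -0.384
   0.113]
 [-0.565  0.016 -0.081  0.024 -0.789 -0.385 -0.392 -0.229 -0.903 -0.068
   0.113]]
display [ 0.609 -0.134] 3.633202590662306
[[-1.344  0.081  0.177  0.533  0.087]
 [-0.384  0.314  0.084  0.39  -0.441]]
display [ 0.611 -0.133] 3.8586848313329716
[[-0.603  0.223  0.04  -0.322  0.056  0.53 ]
 [-0.129 -0.205 -0.057 -0.621  0.272  0.302]]
rail [0.535 0.272] -17.794537021384365
[[-0.732  0.28  -1.991 -0.346  0.05  -0.507 -0.426 -0.122 -1.403 -0.096]
 [-0.415  0.017 -0.211  0.119  0.182 -0.017  0.38  -0.042  0.506 -0.287]]
rail [0.534 0.27 ] -17.451420034794882
[[-0.222  0.896 -1.185  0.348]
 [-0.165 -0.036 -0.21   0.434]]
rail [0.534 0.274] -17.940912320313725
[[ 0.391 -0.166 -0.04   0.263 -1.006  0.301]
 [ 0.074 -0.197  0.278 -0.209  0.344 -0.386]]
```

```bash
cat > go.py <<'E'
import sys
from h import *
# usage: go.py x y z yaw  -> remaining in tool units
o=r.observe(); p=o["tool_pos"]; R=rpyR(o["eef_rot"])
t=np.array([float(v) for v in sys.argv[1:4]]); 
d=R.T@(t-p); 
print("t",round(o["time"],2),"pos",p.round(4),"rpy",o["eef_rot"].round(2),"F",o["wrist_force"].round(1),"open",round(o["opening"],4))
tw=-(float(sys.argv[4])-o["eef_rot"][2]); tw=(tw+180)%360-180
print("mm tool",(d*1000).round(1),"units",(d/.02).round(2),"twist deg",round(tw,2),"units",round(tw/4,2))
E
python3 -m handwheel '[[-1,[0,0,0],1],[-1,[0,0,0],1],[-1,[0,0,0],1],[-1,[0,0,0],1],[-1,[0,0,0],1],[-1,[0,0,0],1],[-1,[0,0,0],1],[-1,[0,0,0],1]]' 40
python3 -m handwheel '[[-1,[0,0,0],1],[-1,[0,0,0],1],[-1,[0,0,0],1],[-1,[0,0,0],1],[-1,[0,0,0],1],[-1,[0,0,0],1],[-1,[0,0,0],1],[-1,[0,0,0],1]]'
python3 go.py 0.48 0.25 0.23 93.75
```

```text
time: 1.97
tool_pos: [0.1938, 0.6205, 0.2314]
eef_rot: [-180.0, -0.0, 129.2]
wrist_force: [0.1, -0.3, -0.6]
opening: -0.0003
time: 2.63
tool_pos: [0.1934, 0.6206, 0.2315]
eef_rot: [-180.0, -0.0, 95.5]
wrist_force: [0.1, 0.1, 0.0]
opening: -0.0001
t 2.63 pos [0.1934 0.6206 0.2315] rpy [-1.7997e+02 -4.0000e-02  9.5530e+01] F [0.1 0.1 0. ] open -0.0001
mm tool [-396.5  249.5    1.1] units [-19.83  12.48   0.05] twist deg 1.78 units 0.45
```

```bash
python3 -m handwheel '[[-1,[-0.8,0.5,0],0.4],[-1,[-0.8,0.5,0],0],[-1,[-0.8,0.5,0],0],[-1,[-0.8,0.5,0],0],[-1,[-0.8,0.5,0],0],[-1,[-0.8,0.5,0],0],[-1,[-0.8,0.5,0],0],[-1,[-0.8,0.5,0],0]]'
python3 -m handwheel '[[-1,[-0.8,0.5,0],0],[-1,[-0.8,0.5,0],0],[-1,[-0.8,0.5,0],0],[-1,[-0.8,0.5,0],0],[-1,[-0.8,0.5,0],0],[-1,[-0.8,0.5,0],0],[-1,[-0.8,0.5,0],0],[-1,[-0.8,0.5,0],0]]'
python3 -m handwheel '[[-1,[-0.8,0.5,0],0],[-1,[-0.8,0.5,0],0],[-1,[-0.8,0.5,0],0],[-1,[-0.8,0.5,0],0],[-1,[-0.8,0.5,0],0],[-1,[-0.8,0.5,0],0],[-1,[-0.8,0.5,0],0],[-1,[-0.8,0.5,0],0]]'
python3 - <<'E'
from h import *
w=np.radians(3.75);c,s=np.cos(w),np.sin(w)
for n,X in dict(press=(-.03,-.135-.057,0),paddle0=(-.03,-.1774,0)).items(): print(n,.610+c*X[0]-s*X[1],-.1335+s*X[0]+c*X[1])
E
python3 go.py 0.593 -0.327 0.23 93.75
```

```text
time: 3.3
tool_pos: [0.2797, 0.4989, 0.2304]
eef_rot: [-179.8, -0.2, 94.4]
wrist_force: [0.5, 0.2, -0.0]
opening: -0.0001
time: 3.97
tool_pos: [0.3732, 0.3712, 0.2309]
eef_rot: [-179.9, -0.4, 94.4]
wrist_force: [0.6, 0.6, 0.3]
opening: -0.0001
time: 4.63
tool_pos: [0.467, 0.2437, 0.2314]
eef_rot: [180.0, -0.6, 94.5]
wrist_force: [0.5, 0.3, -0.1]
opening: 0.0001
press 0.5926216331150294 -0.32705100713871615
paddle0 0.5916667474282693 -0.3124822668594326
t 4.63 pos [0.467  0.2437 0.2314] rpy [179.97  -0.59  94.49] F [ 0.5  0.3 -0.1] open 0.0001
mm tool [-578.8   81.    -4.5] units [-28.94   4.05  -0.22] twist deg 0.74 units 0.19
```

```bash
python3 -m handwheel '[[-1,[-1,0.14,0],0.2],[-1,[-1,0.14,0],0],[-1,[-1,0.14,0],0],[-1,[-1,0.14,0],0],[-1,[-1,0.14,0],0],[-1,[-1,0.14,0],0],[-1,[-1,0.14,0],0],[-1,[-1,0.14,0],0]]'
python3 -m handwheel '[[-1,[-1,0.14,0],0],[-1,[-1,0.14,0],0],[-1,[-1,0.14,0],0],[-1,[-1,0.14,0],0],[-1,[-1,0.14,0],0],[-1,[-1,0.14,0],0],[-1,[-1,0.14,0],0],[-1,[-1,0.14,0],0]]'
python3 -m handwheel '[[-1,[-1,0.14,0],0],[-1,[-1,0.14,0],0],[-1,[-1,0.14,0],0],[-1,[-1,0.14,0],0],[-1,[-1,0.14,0],0],[-1,[-1,0.14,0],0],[-1,[-1,0.14,0],0],[-1,[-1,0.14,0],0]]'
python3 go.py 0.593 -0.327 0.23 93.75
```

```text
time: 5.3
tool_pos: [0.4996, 0.0748, 0.2305]
eef_rot: [179.9, -0.7, 93.4]
wrist_force: [-0.6, -0.7, -0.1]
opening: -0.0001
time: 5.97
tool_pos: [0.5272, -0.0947, 0.229]
eef_rot: [180.0, -1.0, 93.1]
wrist_force: [-0.4, -0.1, 1.1]
opening: -0.0002
time: 6.63
tool_pos: [0.5537, -0.2626, 0.2264]
eef_rot: [-180.0, -1.2, 92.8]
wrist_force: [0.5, -0.1, 0.6]
opening: 0.0001
t 6.63 pos [ 0.5537 -0.2626  0.2264] rpy [-179.95   -1.21   92.83] F [ 0.5 -0.1  0.6] open 0.0001
mm tool [-66.2  36.1  -5. ] units [-3.31  1.8  -0.25] twist deg -0.92 units -0.23
```

```bash
python3 -m handwheel '[[-1,[-0.83,0.45,0],-0.2],[-1,[-0.83,0.45,0],0],[-1,[-0.83,0.45,0],0],[-1,[-0.82,0.45,0],0],[-1,[0,0,0],0]]'
python3 go.py 0.593 -0.327 0.23 93.75
```

```text
time: 7.05
tool_pos: [0.5901, -0.3357, 0.2249]
eef_rot: [-179.9, -1.2, 93.1]
wrist_force: [-0.5, -0.2, -0.2]
opening: 0.0005
t 7.05 pos [ 0.5901 -0.3357  0.2249] rpy [-179.85   -1.16   93.1 ] F [-0.5 -0.2 -0.2] open 0.0005
mm tool [ 8.6  3.4 -4.9] units [ 0.43  0.17 -0.25] twist deg -0.65 units -0.16
```

```bash
python3 -m handwheel '[[-1,[0.4,0.2,0.8],-0.15],[-1,[0,0,0.8],0],[-1,[0,0,0.8],0],[-1,[0,0,0.8],0],[-1,[0,0,0.8],0],[-1,[0,0,0.5],0],[-1,[0,0,0],0]]'
python3 go.py 0.593 -0.327 0.036 93.75
python3 - <<'E'
from h import *
a=r.read_camera("scene");b=r.read_camera("top")
f=lambda im,x0,x1,y0,y1,s:cv2.resize(im[y0:y1,x0:x1,::-1],None,fx=s,fy=s,interpolation=cv2.INTER_CUBIC)
cv2.imwrite("pics/c.png",np.hstack([f(a,150,270,180,290,3),f(b,310,430,140,250,3)]))
E
```

```text
time: 7.63
tool_pos: [0.5897, -0.3244, 0.1332]
eef_rot: [-179.9, -1.3, 93.5]
wrist_force: [0.3, 0.5, 1.0]
opening: -0.0002
t 7.63 pos [ 0.5897 -0.3244  0.1332] rpy [-179.86   -1.33   93.46] F [0.3 0.5 1. ] open -0.0002
mm tool [-5.   3.4 97.1] units [-0.25  0.17  4.86] twist deg -0.29 units -0.07
```

View pics/c.png

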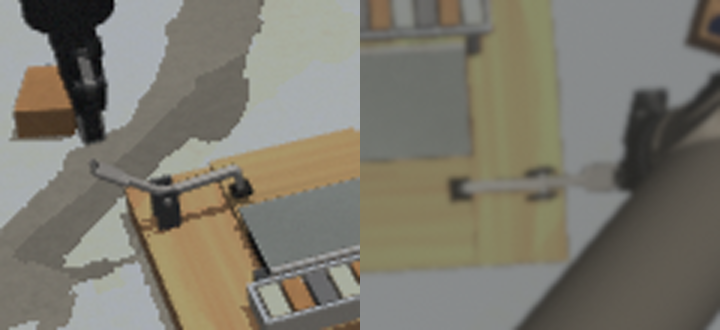

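The closed fingertips stand right above the outer end of the paddle (scene crop about (95,140)). I'll press down.

```bash
python3 -m handwheel '[[-1,[-0.1,0.15,0.4],0],[-1,[0,0,0.4],0],[-1,[-0.1,0,0.4],0],[-1,[0,0,0.4],0],[-1,[0,0,0.4],0],[-1,[0,0,0.4],0],[-1,[0,0,0.4],0],[-1,[0,0,0.4],0]]'
python3 go.py 0.593 -0.327 0.036 93.75
```

```text
time: 8.4
tool_pos: [0.5987, -0.3361, 0.0741]
eef_rot: [179.2, -0.4, 93.4]
wrist_force: [-0.1, -0.7, 1.2]
opening: 0.0001
t 8.4 pos [ 0.5987 -0.3361  0.0741] rpy [179.23  -0.43  93.35] F [-0.1 -0.7  1.2] open 0.0001
mm tool [ 9.2 -5.7 38.1] units [ 0.46 -0.28  1.91] twist deg -0.4 units -0.1
```

```bash
cat > look.py <<'E'
import sys
from h import *
a=r.read_camera("scene");b=r.read_camera("top")
f=lambda im,x0,y0:cv2.resize(im[y0:y0+110,x0:x0+120,::-1],None,fx=3,fy=3,interpolation=cv2.INTER_CUBIC)
v=[int(q) for q in sys.argv[2:6]]
cv2.imwrite(f"pics/{sys.argv[1]}.png",np.hstack([f(a,v[0],v[1]),f(b,v[2],v[3])]))
E
python3 look.py d 150 180 310 140
```

```text
(no output)
```

View pics/d.png

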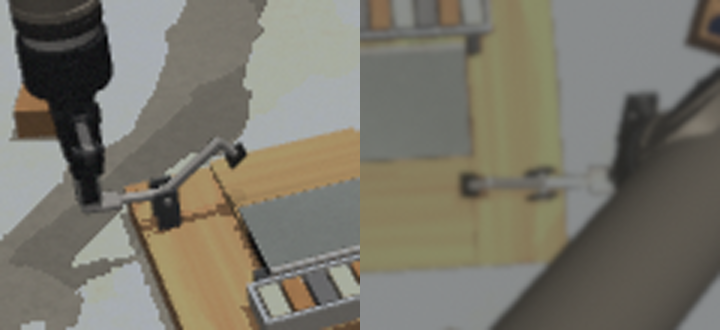

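The paddle is going down and is now near level, with the foot rising at crop (235,152). I'll shift about 10 mm toward the pivot and keep pressing.

```bash
python3 -m handwheel '[[-1,[0.25,-0.15,0.3],0],[-1,[0.25,-0.15,0.4],0],[-1,[0,0,0.4],0],[-1,[0,0,0.4],0],[-1,[0,0,0.3],0],[-1,[0,0,0.1],0]]'
python3 go.py 0.593 -0.327 0.036 93.75; python3 look.py e 150 180 310 140
```

```text
time: 9.0
tool_pos: [0.5929, -0.323, 0.0345]
eef_rot: [179.2, -0.6, 93.5]
wrist_force: [-2.9, -1.6, 19.6]
opening: 0.0
t 9.0 pos [ 0.5929 -0.323   0.0345] rpy [179.18  -0.6   93.48] F [-2.9 -1.6 19.6] open 0.0
mm tool [-4.  -0.1 -1.6] units [-0.2  -0.01 -0.08] twist deg -0.27 units -0.07
```

View pics/e.png

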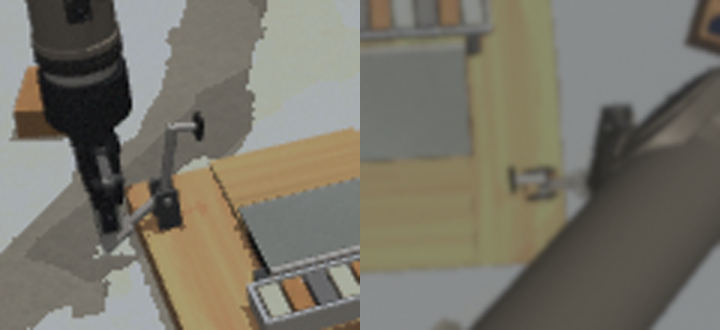

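The lever has reached its stop: 20 N reaction, foot raised at crop (195,125). I'll rise straight up and go to the rail.

```bash
python3 -m handwheel '[[-1,[0,0,-0.3],0],[-1,[-0.1,0,-1],0],[-1,[0,0,-1],0],[-1,[0,0,-1],0],[-1,[0,0,-1],0],[-1,[0,0,-1],0],[-1,[0,0,-1],0],[-1,[0,0,-0.5],0]]'
python3 -m handwheel '[[-1,[0,0,-1],0],[-1,[0,0,-0.4],0],[1,[0.9,0.3,0],1],[1,[0.9,0.3,0],1],[1,[0.9,0.2,0],1],[1,[0.9,0.2,0],1],[1,[0.9,0.2,0],1],[1,[0.9,0,0],0.3]]'
python3 go.py 0.5345 0.272 0.20 72.2;python3 look.py f 150 180 310 140
```

```text
time: 9.77
tool_pos: [0.5872, -0.3217, 0.1666]
eef_rot: [180.0, -1.2, 93.5]
wrist_force: [0.1, -0.5, -0.4]
opening: -0.0
time: 10.43
tool_pos: [0.6207, -0.2182, 0.1937]
eef_rot: [-179.2, -1.1, 70.7]
wrist_force: [-0.1, 0.3, -0.0]
opening: 0.0724
t 10.43 pos [ 0.6207 -0.2182  0.1937] rpy [-179.21   -1.07   70.66] F [-0.1  0.3 -0. ] open 0.0724
mm tool [ 434.  -243.6    5.2] units [ 21.7  -12.18   0.26] twist deg -1.54 units -0.38
```

View pics/f.png

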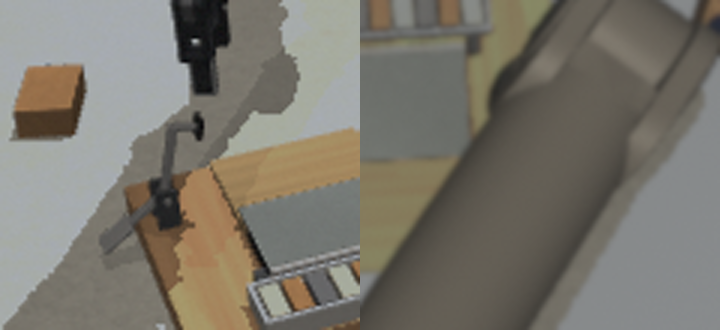

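The lever stays up (foot at crop (198,125)). On to the rail.

```bash
python3 -m handwheel '[[1,[0.85,-0.48,0],-0.3],[1,[0.85,-0.48,0],0],[1,[0.85,-0.48,0],0],[1,[0.85,-0.48,0],0],[1,[0.85,-0.48,0],0],[1,[0.85,-0.48,0],0],[1,[0.85,-0.48,0],0],[1,[0.85,-0.48,0],0]]'
python3 -m handwheel '[[1,[0.85,-0.48,0],0],[1,[0.85,-0.48,0],0],[1,[0.85,-0.48,0],0],[1,[0.85,-0.48,0],0],[1,[0.85,-0.48,0],0],[1,[0.85,-0.48,0],0],[1,[0.85,-0.48,0],0],[1,[0.85,-0.48,0],0]]'
python3 -m handwheel '[[1,[0.85,-0.48,0],0],[1,[0.85,-0.48,0],0],[1,[0.85,-0.48,0],0],[1,[0.85,-0.48,0],0],[1,[0.85,-0.48,0],0],[1,[0.6,-0.4,0],0],[1,[0.3,-0.2,0],0],[1,[0,0,0],0]]'
python3 go.py 0.5345 0.272 0.20 72.2
```

```text
time: 11.2
tool_pos: [0.5828, -0.068, 0.1897]
eef_rot: [-178.7, -0.6, 71.9]
wrist_force: [0.1, 0.7, -0.2]
opening: 0.0855
time: 11.87
tool_pos: [0.5456, 0.0826, 0.1871]
eef_rot: [-178.3, -0.1, 71.6]
wrist_force: [0.0, -0.7, 0.0]
opening: 0.0853
time: 12.53
tool_pos: [0.5167, 0.2004, 0.1835]
eef_rot: [-178.1, 0.3, 71.7]
wrist_force: [0.7, 0.0, -0.6]
opening: 0.0854
t 12.53 pos [0.5167 0.2004 0.1835] rpy [-178.05    0.29   71.7 ] F [ 0.7  0.  -0.6] open 0.0854
mm tool [ 73.5  -6.1 -16.6] units [ 3.67 -0.31 -0.83] twist deg -0.5 units -0.13
```

```bash
python3 -m handwheel '[[1,[0.7,-0.05,0.4],-0.1],[1,[0.8,-0.05,0.4],0],[1,[0.8,-0.05,0.4],0],[1,[0.7,-0.05,0.4],0],[1,[0.5,-0.05,0.4],0],[1,[0,0,0],0]]'
python3 go.py 0.5345 0.272 0.10 72.2; python3 look.py g 330 170 120 150
```

```text
time: 13.03
tool_pos: [0.5355, 0.2698, 0.1375]
eef_rot: [-178.1, 0.4, 71.8]
wrist_force: [0.0, -0.6, 0.5]
opening: 0.0854
t 13.03 pos [0.5355 0.2698 0.1375] rpy [-178.08    0.37   71.78] F [ 0.  -0.6  0.5] open 0.0854
mm tool [ 2.  -0.4 37.5] units [ 0.1  -0.02  1.87] twist deg -0.42 units -0.1
```

View pics/g.png

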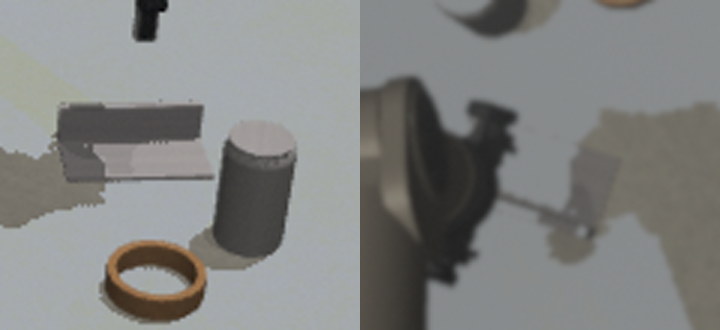

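```bash
python3 -m handwheel '[[1,[0.1,0,0.9],-0.1],[1,[0,0,0.9],0],[1,[0,0,0.9],0],[1,[0,0,0.9],0],[1,[0,0,0.9],0],[1,[0,0,0.8],0],[1,[0,0,0.3],0],[1,[0,0,0],0]]'
python3 go.py 0.5345 0.272 0.009 72.2; python3 look.py h 330 170 120 150
```

```text
time: 13.8
tool_pos: [0.5397, 0.2603, 0.0288]
eef_rot: [-178.7, 0.2, 71.3]
wrist_force: [0.3, 0.1, -0.1]
opening: 0.0856
t 13.8 pos [0.5397 0.2603 0.0288] rpy [-1.7871e+02  1.7000e-01  7.1340e+01] F [ 0.3  0.1 -0.1] open 0.0856
mm tool [ 9.4 -8.2 20. ] units [ 0.47 -0.41  1.  ] twist deg -0.86 units -0.22
```

View pics/h.png

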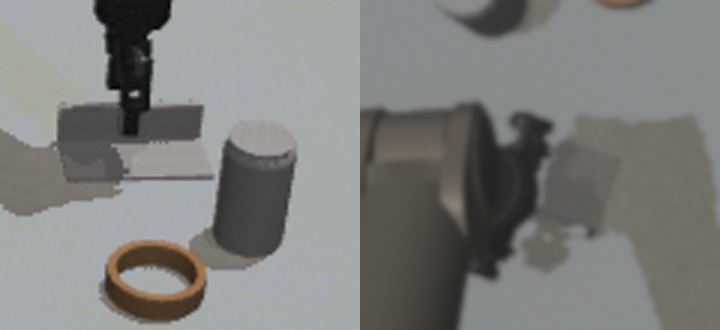

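```bash
python3 -m handwheel '[[1,[0.2,-0.15,0.2],-0.1],[1,[0.2,-0.15,0.3],-0.1],[1,[0.1,-0.1,0.3],0],[1,[0,0,0.1],0],[1,[0,0,0],0]]'
python3 go.py 0.5345 0.272 0.009 72.2
```

```text
time: 14.32
tool_pos: [0.5383, 0.276, 0.0149]
eef_rot: [-179.1, -0.3, 72.3]
wrist_force: [-0.8, -0.2, -0.4]
opening: 0.0852
t 14.32 pos [0.5383 0.276  0.0149] rpy [-179.07   -0.31   72.26] F [-0.8 -0.2 -0.4] open 0.0852
mm tool [-5.  -2.3  5.9] units [-0.25 -0.11  0.29] twist deg 0.06 units 0.02
```

```bash
python3 -m handwheel '[[1,[-0.15,-0.15,0.25],0],[1,[0,0,0.05],0],[-1,[0,0,0],0],[-1,[0,0,0],0],[-1,[0,0,0],0],[-1,[0,0,0],0],[-1,[0,0,0],0],[-1,[0,0,0],0]]' 60
python3 -m handwheel '[[-1,[0,0,0],0],[-1,[0,0,0],0]]' 100
python3 go.py 0.5345 0.272 0.009 72.2; python3 look.py i 330 170 120 150
```

```text
time: 14.98
tool_pos: [0.5341, 0.2737, 0.0085]
eef_rot: [-179.1, -0.3, 72.3]
wrist_force: [-0.8, -1.0, 0.2]
opening: 0.0121
time: 15.15
tool_pos: [0.535, 0.274, 0.0096]
eef_rot: [-179.2, -0.4, 72.3]
wrist_force: [-0.4, -1.2, -2.5]
opening: 0.0089
t 15.15 pos [0.535  0.274  0.0096] rpy [-179.16   -0.38   72.28] F [-0.4 -1.2 -2.5] open 0.0089
mm tool [-2.1  0.1  0.6] units [-0.1   0.01  0.03] twist deg 0.08 units 0.02
```

View pics/i.png

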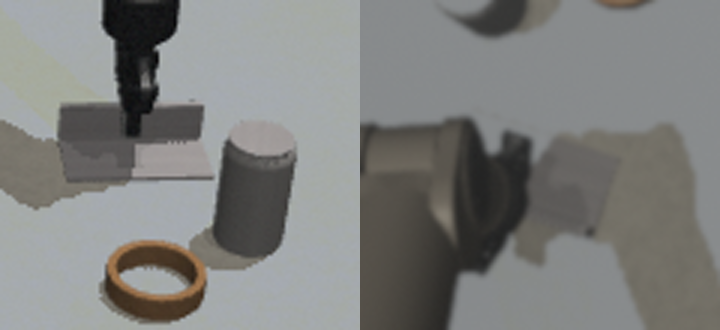

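```bash
python3 -m handwheel '[[-1,[0,0,-0.3],0],[-1,[0,0,-0.6],0],[-1,[0,0,-0.8],0],[-1,[0,0,-0.9],0],[-1,[0,0,-0.9],0],[-1,[0,0,-0.9],0],[-1,[0,0,-0.9],0],[-1,[0,0,-0.9],0]]' 110
python3 -m handwheel '[[-1,[0,0,-0.4],0],[-1,[0,0,0],-0.8],[-1,[0,0,0],-0.9],[-1,[0,0,0],-0.9],[-1,[0,0,0],-0.9],[-1,[0,0,0],-0.9],[-1,[0,0,0],-0.5],[-1,[0,0,0],0]]'
python3 go.py 0.5127 -0.14 0.15 93.75; python3 look.py j 330 150 120 150
```

```text
time: 15.92
tool_pos: [0.5319, 0.27, 0.1375]
eef_rot: [-178.7, 0.2, 72.2]
wrist_force: [-0.0, 0.5, -0.9]
opening: 0.0089
time: 16.58
tool_pos: [0.5336, 0.2689, 0.1538]
eef_rot: [-179.1, -0.6, 92.6]
wrist_force: [0.3, -0.3, -0.8]
opening: 0.0087
t 16.58 pos [0.5336 0.2689 0.1538] rpy [-179.09   -0.56   92.57] F [ 0.3 -0.3 -0.8] open 0.0087
mm tool [-407.6  -39.3    0.5] units [-2.038e+01 -1.960e+00  2.000e-02] twist deg -1.18 units -0.29
```

View pics/j.png

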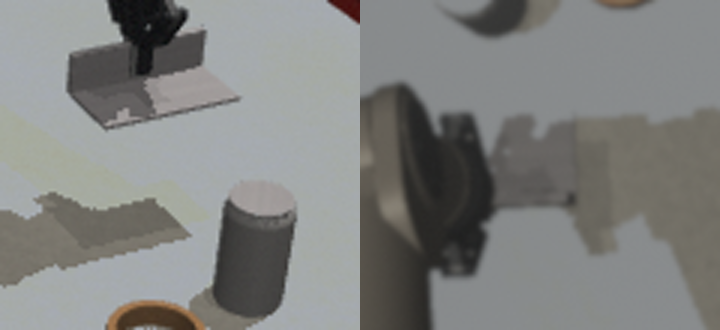

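The rail is off the counter and gripped level, about 60 mm above the can's top. Carrying it over.

```bash
cat >> go.py <<'E'
Rg=rpyR([-179.16,-.38,72.28]); Q=R@Rg.T; u=Q@[0,0,1]
a=np.radians(o["eef_rot"][2]-90) # rail x dir
ex=np.array([np.cos(a),np.sin(a),0]); ey=np.array([-np.sin(a),np.cos(a),0])
print("rail rise mm: edge(75mm along x) %.1f, left end(75mm along y) %.1f"%(-75*u@ex,-75*u@ey))
E
python3 -m handwheel '[[-1,[-0.8,-0.08,0],-0.3],[-1,[-0.8,-0.08,0],0],[-1,[-0.8,-0.08,0],0],[-1,[-0.8,-0.08,0],0],[-1,[-0.8,-0.08,0],0],[-1,[-0.8,-0.08,0],0],[-1,[-0.8,-0.08,0],0],[-1,[-0.8,-0.08,0],0]]'
python3 -m handwheel '[[-1,[-0.8,-0.08,0],0],[-1,[-0.8,-0.08,0],0],[-1,[-0.8,-0.08,0],0],[-1,[-0.8,-0.08,0],0],[-1,[-0.8,-0.08,0],0],[-1,[-0.8,-0.08,0],0],[-1,[-0.8,-0.08,0],0],[-1,[-0.8,-0.08,0],0]]'
python3 go.py 0.5127 -0.14 0.15 93.75
```

```text
time: 17.35
tool_pos: [0.5272, 0.1327, 0.1521]
eef_rot: [-179.1, -0.6, 93.6]
wrist_force: [0.4, -0.2, -1.6]
opening: 0.0086
time: 18.02
tool_pos: [0.5175, -0.0157, 0.1517]
eef_rot: [-179.1, -0.6, 92.6]
wrist_force: [0.5, -0.8, -1.0]
opening: 0.0086
t 18.02 pos [ 0.5175 -0.0157  0.1517] rpy [-179.11   -0.63   92.63] F [ 0.5 -0.8 -1. ] open 0.0086
mm tool [-124.   -10.5    0.5] units [-6.2  -0.52  0.03] twist deg -1.12 units -0.28
rail rise mm: edge(75mm along x) -0.1, left end(75mm along y) 0.3
```

```bash
python3 -m handwheel '[[-1,[-0.8,-0.1,0],-0.25],[-1,[-0.8,-0.1,0],0],[-1,[-0.8,-0.08,0],0],[-1,[-0.8,-0.08,0],0],[-1,[-0.8,-0.08,0],0],[-1,[-0.8,-0.08,0],0],[-1,[-0.6,-0.08,0],-0.2],[-1,[0,0,0],0]]'
python3 go.py 0.5127 -0.14 0.06 93.75; python3 look.py k 190 190 280 140
python3 - <<'E'
from h import *
for c in("scene","top"):
  for n in("rail_grip","rail_edge","cover_lip"):
    l=r.mark_of(n,c); print(c,n,[(np.round(q["pixel"],1),round(q["confidence"],2)) for q in l[:2]])
E
```

```text
time: 18.68
tool_pos: [0.5033, -0.1457, 0.1519]
eef_rot: [-179.2, -0.5, 93.2]
wrist_force: [-0.4, -1.1, -1.4]
opening: 0.0087
t 18.68 pos [ 0.5033 -0.1457  0.1519] rpy [-179.2    -0.55   93.22] F [-0.4 -1.1 -1.4] open 0.0087
mm tool [ 4.2 11.  91.8] units [0.21 0.55 4.59] twist deg -0.53 units -0.13
rail rise mm: edge(75mm along x) 0.1, left end(75mm along y) 0.2
scene rail_grip [(array([237. , 187.7]), 0.66)]
scene rail_edge [(array([249.9, 207.6]), 0.61), (array([188.5, 259.4]), 0.48)]
scene cover_lip [(array([255. , 242.3]), 0.66)]
top rail_grip [(array([331.6, 230.4]), 0.57)]
top rail_edge [(array([324. , 201.6]), 0.88), (array([394.7, 300.9]), 0.7)]
top cover_lip [(array([320.6, 195.4]), 0.95)]
```

View pics/k.png

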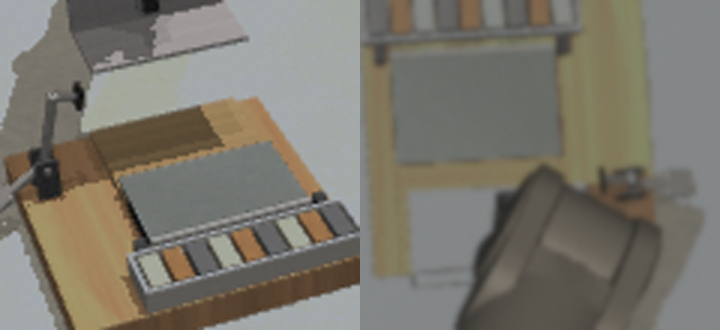

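```bash
python3 - <<'E'
from fit import *
np.set_printoptions(precision=4,suppress=True)
a=r.read_camera("scene");b=r.read_camera("top")
f=lambda im,x0,y0,w,h,s:cv2.resize(im[y0:y0+h,x0:x0+w,::-1],None,fx=s,fy=s,interpolation=cv2.INTER_CUBIC)
cv2.imwrite("pics/l1.png",f(a,200,180,110,100,6)); cv2.imwrite("pics/l2.png",f(b,275,140,100,100,6))
E
```

View pics/l1.png

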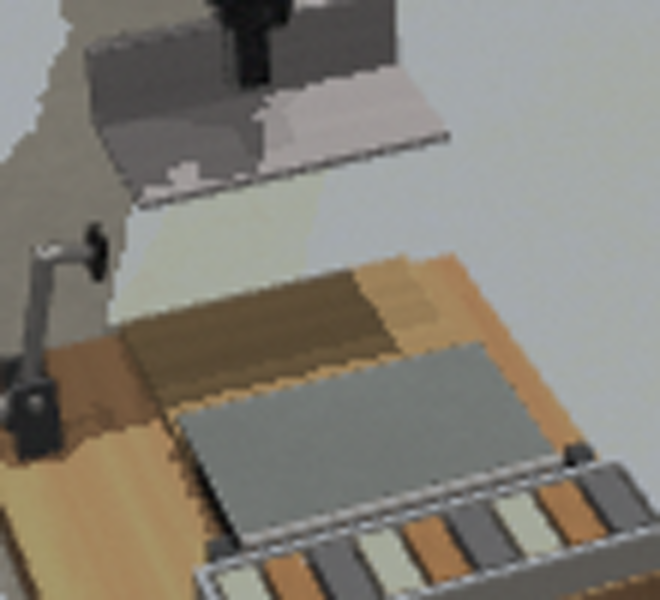

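View pics/l2.png

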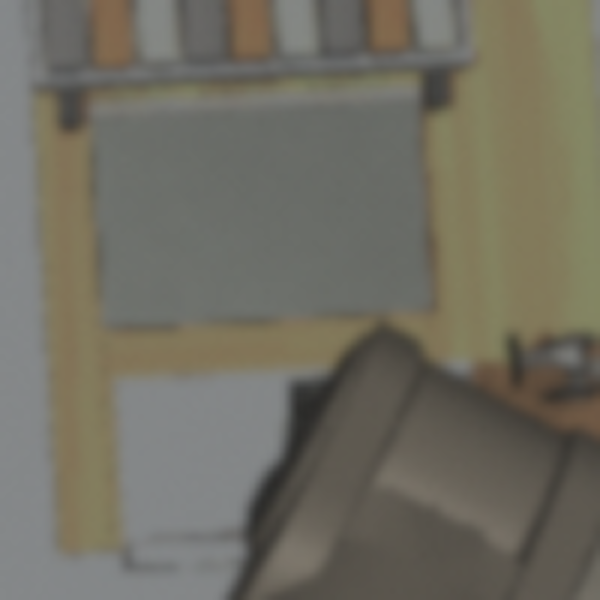

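```bash
cat > f2.py <<'E'
from fit import *
np.set_printoptions(precision=4,suppress=True)
S=lambda x,y:cr(x,y,200,180,6); T=lambda x,y:cr(x,y,275,140,6)
z=.1519-.0096
R=[("top",T(118,376),(.075,.075,z+.004)),("top",T(126,569),(-.005,.075,z+.045)),("top",T(127,540),(.005,.075,z+.045)),
("scene",S(450,136),(.075,.075,z+.002)),("scene",S(140,207),(.075,-.075,z+.002)),("scene",S(400,65),(.005,.075,z+.004)),("scene",S(94,123),(.005,-.075,z+.004)),("scene",S(86,52),(-.005,-.075,z+.045))]
for sub in (R,R[:3],R[3:]):
    p,e=fit(sub,[.503,-.146,.05]); print("rail",p[:2],np.degrees(p[2])); print(e.T.round(2))
D=[("top",T(107,328),(0,.075,.049)),("top",T(435,312),(0,-.075,.049)),
("scene",S(180,412),(0,-.075,.049)),("scene",S(485,342),(0,.075,.049)),("scene",S(560,452),(.1,.075,.049)),("scene",S(243,538),(.1,-.075,.049))]
for sub in (D,D[:2],D[2:]):
    p,e=fit(sub,[.61,-.134,.06]); print("disp",p[:2],np.degrees(p[2])); print(e.T.round(2))
E
python3 f2.py
```

```text
rail [ 0.5048 -0.1407] 3.6008044567130413
[[-0.6   0.37 -0.01  0.07 -0.35 -0.1   0.61 -0.34]
 [ 0.06 -0.39  0.3   0.31 -0.12  0.03  0.91 -1.6 ]]
rail [ 0.5028 -0.1403] 2.061010538116481
[[ 0.02  0.12 -0.14]
 [ 0.05 -0.37  0.31]]
rail [ 0.5049 -0.1409] 4.152817827729328
[[ 0.15 -0.09 -0.24  0.62 -0.37]
 [ 0.15 -0.02 -0.07  1.05 -1.45]]
disp [ 0.609  -0.1327] 3.8863235953830886
[[-1.13 -0.58 -0.68 -0.77  0.31 -0.3 ]
 [ 0.21 -0.07  0.15 -0.64  0.8   0.44]]
disp [ 0.6092 -0.1351] 3.626732623334057
[[-0.28  0.28]
 [ 0.01 -0.02]]
disp [ 0.6083 -0.1311] 3.4509027317951686
[[-0.22 -0.23  0.62 -0.1 ]
 [-0.22 -0.77  0.73  0.09]]
```

```bash
python3 -m handwheel '[[-1,[0,0.2,0.3],-0.1],[-1,[0,0.15,0.5],0],[-1,[0,0,0.5],0],[-1,[0,0,0.5],0],[-1,[0,0,0.4],0],[-1,[0,0,0],0]]'
python3 go.py 0.5105 -0.1450 0.05 93.6
```

```text
time: 19.68
tool_pos: [0.5121, -0.1378, 0.1019]
eef_rot: [-179.1, -0.7, 94.2]
wrist_force: [-0.2, -0.2, -1.0]
opening: 0.0087
t 19.68 pos [ 0.5121 -0.1378  0.1019] rpy [-179.12   -0.7    94.25] F [-0.2 -0.2 -1. ] open 0.0087
mm tool [-7.7 -1.3 51.8] units [-0.39 -0.07  2.59] twist deg 0.65 units 0.16
rail rise mm: edge(75mm along x) -0.1, left end(75mm along y) 0.4
```

```bash
python3 -m handwheel '[[-1,[-0.2,0,0.4],0.1],[-1,[-0.2,0,0.5],0.1],[-1,[0,0,0.5],0],[-1,[0,0,0.4],0],[-1,[0,0,0.2],0],[-1,[0,0,0],0],[-1,[0,0,0],0]]'
python3 go.py 0.5105 -0.1450 0.05 93.6
```

```text
time: 20.27
tool_pos: [0.5107, -0.147, 0.0559]
eef_rot: [-178.9, -0.7, 93.3]
wrist_force: [-0.9, 0.0, -1.3]
opening: 0.0086
t 20.27 pos [ 0.5107 -0.147   0.0559] rpy [-178.93   -0.67   93.26] F [-0.9  0.  -1.3] open 0.0086
mm tool [ 1.9 -0.   5.9] units [ 0.1 -0.   0.3] twist deg -0.34 units -0.08
rail rise mm: edge(75mm along x) -0.3, left end(75mm along y) 0.4
```

```bash
cat > l.py <<'E'
import sys
from h import *
a=r.read_camera("scene");b=r.read_camera("top")
f=lambda im,x0,y0,w,h,s:cv2.resize(im[y0:y0+h,x0:x0+w,::-1],None,fx=s,fy=s,interpolation=cv2.INTER_CUBIC)
cv2.imwrite(f"pics/{sys.argv[1]}1.png",f(a,200,200,110,80,7)); cv2.imwrite(f"pics/{sys.argv[1]}2.png",f(b,275,140,100,85,7))
E
python3 l.py m
```

```text
(no output)
```

View pics/m1.png

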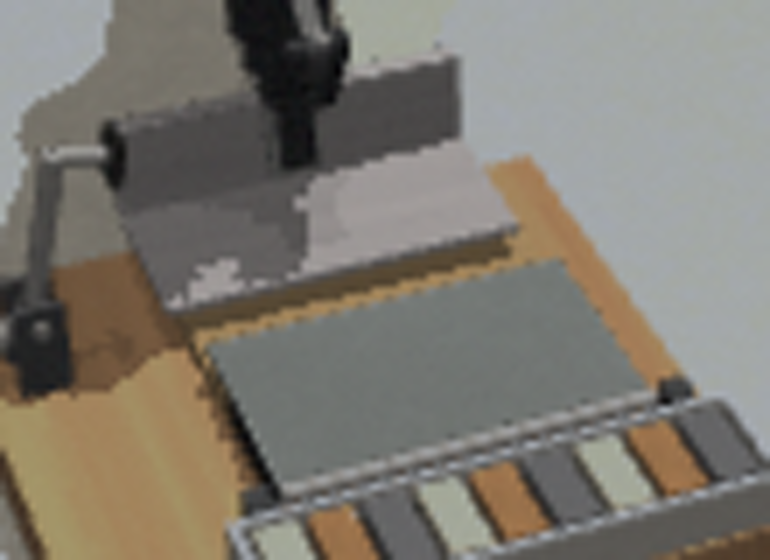

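View pics/m2.png

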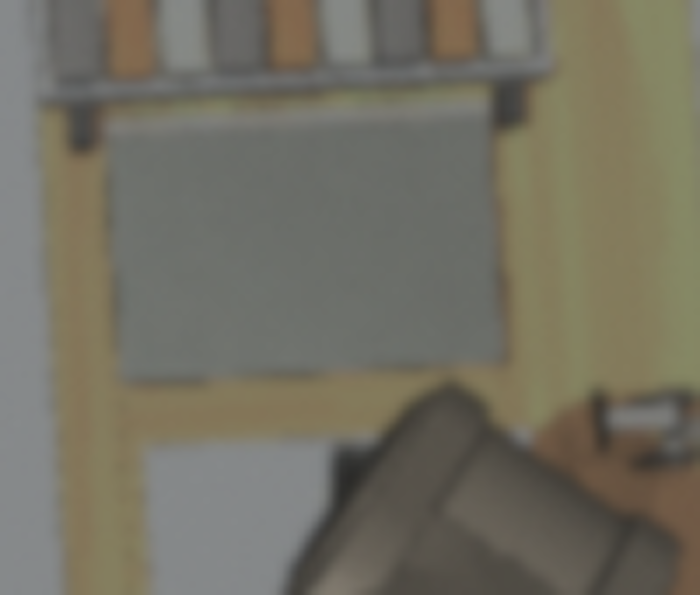

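```bash
cat > f3.py <<'E'
from fit import *
np.set_printoptions(precision=4,suppress=True)
S=lambda x,y:cr(x,y,200,200,7); T=lambda x,y:cr(x,y,275,140,7)
z=.0559-.0096
R=[("top",T(148,445),(.075,.075,z+.004)),
("scene",S(520,231),(.075,.075,z+.002)),("scene",S(170,312),(.075,-.075,z+.002)),("scene",S(463,139),(.005,.075,z+.004)),("scene",S(115,205),(.005,-.075,z+.004)),("scene",S(460,55),(-.005,.075,z+.045))]
D=[("top",T(119,383),(0,.075,.049)),("top",T(507,363),(0,-.075,.049)),
("scene",S(205,345),(0,-.075,.049)),("scene",S(562,260),(0,.075,.049)),("scene",S(655,388),(.1,.075,.049)),("scene",S(280,490),(.1,-.075,.049))]
def rel(d,p):
    w=d[2];v=p[:2]-d[:2];return np.array([np.cos(w)*v[0]+np.sin(w)*v[1],-np.sin(w)*v[0]+np.cos(w)*v[1]])*1000,np.degrees(p[2]-d[2])
for nm,a,b in (("all",R,D),("scene",R[1:],D[2:])):
    p,e=fit(a,[.51,-.146,.06]); d,g=fit(b,[.61,-.134,.06]); print(nm,"rail",p[:2],np.degrees(p[2]),"disp",d[:2],np.degrees(d[2]),"rail in seat mm,deg",rel(d,p)); print(e.T.round(2));print(g.T.round(2))
E
python3 f3.py
```

```text
all rail [ 0.5087 -0.1464] 1.9432314038985814 disp [ 0.6094 -0.1333] 3.9498629023404344 rail in seat mm,deg (array([-101.3461,   -6.1379]), np.float64(-2.006631498441853))
[[-0.45 -0.21 -1.03  0.36  1.01 -0.78]
 [-0.28 -0.01 -0.39  0.12  1.06 -1.16]]
[[-0.08 -0.3  -0.11 -0.36 -0.03  0.1 ]
 [ 0.06 -0.09 -0.32 -0.67  0.82  0.26]]
scene rail [ 0.5093 -0.1461] 2.0235489513354836 disp [ 0.6093 -0.133 ] 3.895606028047794 rail in seat mm,deg (array([-100.6719,   -6.2758]), np.float64(-1.8720570767123108))
[[-0.02 -0.83  0.51  1.17 -0.63]
 [ 0.05 -0.28  0.19  1.17 -1.1 ]]
[[-0.01 -0.24  0.06  0.17]
 [-0.37 -0.69  0.81  0.22]]
```

```bash
sed -i 's/^R=/R0=/; s/^D=/R=[R0[i] for i in (0,1,2,3)]\nD=/' f3.py; python3 f3.py; sed -i 's/(0,1,2,3)/(0,1,2)/' f3.py; python3 f3.py
```

```text
all rail [ 0.5101 -0.1475] 3.3581885039281616 disp [ 0.6094 -0.1333] 3.9498629023404344 rail in seat mm,deg (array([-100.0803,   -7.38  ]), np.float64(-0.591674398412273))
[[-0.68 -0.07 -0.53 -0.04]
 [-0.07 -0.16  0.18  0.1 ]]
[[-0.08 -0.3  -0.11 -0.36 -0.03  0.1 ]
 [ 0.06 -0.09 -0.32 -0.67  0.82  0.26]]
scene rail [ 0.5101 -0.1471] 3.5601543419431168 disp [ 0.6093 -0.133 ] 3.895606028047794 rail in seat mm,deg (array([-99.9755,  -7.3162]), np.float64(-0.33545168610467746))
[[ 0.15 -0.24  0.09]
 [-0.26  0.18  0.03]]
[[-0.01 -0.24  0.06  0.17]
 [-0.37 -0.69  0.81  0.22]]
all rail [ 0.5102 -0.1477] 3.446101691626566 disp [ 0.6094 -0.1333] 3.9498629023404344 rail in seat mm,deg (array([-99.9449,  -7.5801]), np.float64(-0.5037612107138685))
[[-0.65 -0.09 -0.53]
 [-0.08 -0.15  0.23]]
[[-0.08 -0.3  -0.11 -0.36 -0.03  0.1 ]
 [ 0.06 -0.09 -0.32 -0.67  0.82  0.26]]
scene rail [ 0.5102 -0.1465] 3.218840427962473 disp [ 0.6093 -0.133 ] 3.895606028047794 rail in seat mm,deg (array([-99.8334,  -6.7934]), np.float64(-0.6767656000853214))
[[ 0.25 -0.24]
 [-0.16  0.11]]
[[-0.01 -0.24  0.06  0.17]
 [-0.37 -0.69  0.81  0.22]]
```

Rail sits about 7.5 mm to the right of the plate and 0.5° off, with its flange edge about 25 mm in front of the lip. I'll correct that and lower it onto the seat.

```bash
python3 -m handwheel '[[-1,[0.2,0,0],-0.1],[-1,[0.15,0,0],0],[-1,[0,0,0.15],0],[-1,[0,0,0.1],0],[-1,[0,0,0],0]]'
python3 go.py 0.5121 -0.1398 0.047 93.8
```

```text
time: 20.78
tool_pos: [0.5122, -0.1386, 0.0528]
eef_rot: [-179.2, -0.7, 93.8]
wrist_force: [-0.4, -0.3, -1.1]
opening: 0.0089
t 20.78 pos [ 0.5122 -0.1386  0.0528] rpy [-179.22   -0.68   93.8 ] F [-0.4 -0.3 -1.1] open 0.0089
mm tool [-1.3 -0.1  5.8] units [-0.06 -0.01  0.29] twist deg 0.0 units 0.0
rail rise mm: edge(75mm along x) 0.1, left end(75mm along y) 0.4
```

```bash
python3 -m handwheel '[[-1,[-0.05,0,0.15],0],[-1,[0,0,0.12],0],[-1,[0,0,0.08],0],[-1,[0,0,0],0]]'
python3 go.py 0.5121 -0.1398 0.047 93.8
python3 -m handwheel '[[-1,[0,0,0.1],0],[-1,[0,0,0],0]]'
python3 go.py 0.5121 -0.1398 0.047 93.8
```

```text
time: 21.12
tool_pos: [0.5126, -0.1395, 0.0454]
eef_rot: [-179.3, -0.7, 93.8]
wrist_force: [-0.8, 0.8, 2.6]
opening: 0.009
t 21.12 pos [ 0.5126 -0.1395  0.0454] rpy [-179.27   -0.68   93.81] F [-0.8  0.8  2.6] open 0.009
mm tool [-0.2 -0.5 -1.5] units [-0.01 -0.03 -0.08] twist deg 0.01 units 0.0
rail rise mm: edge(75mm along x) 0.1, left end(75mm along y) 0.4
time: 21.28
tool_pos: [0.5131, -0.1396, 0.0456]
eef_rot: [-179.3, -0.8, 93.8]
wrist_force: [-1.3, 0.7, 1.3]
opening: 0.0089
t 21.28 pos [ 0.5131 -0.1396  0.0456] rpy [-179.31   -0.8    93.78] F [-1.3  0.7  1.3] open 0.0089
mm tool [-0.1 -1.  -1.4] units [-0.   -0.05 -0.07] twist deg -0.02 units -0.0
rail rise mm: edge(75mm along x) 0.2, left end(75mm along y) 0.6
```

```bash
python3 l.py n
```

```text
(no output)
```

View pics/n1.png

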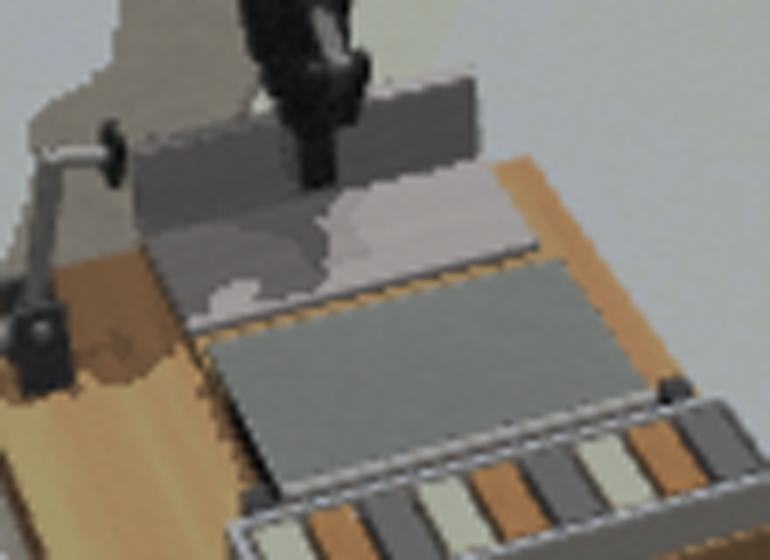

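View pics/n2.png

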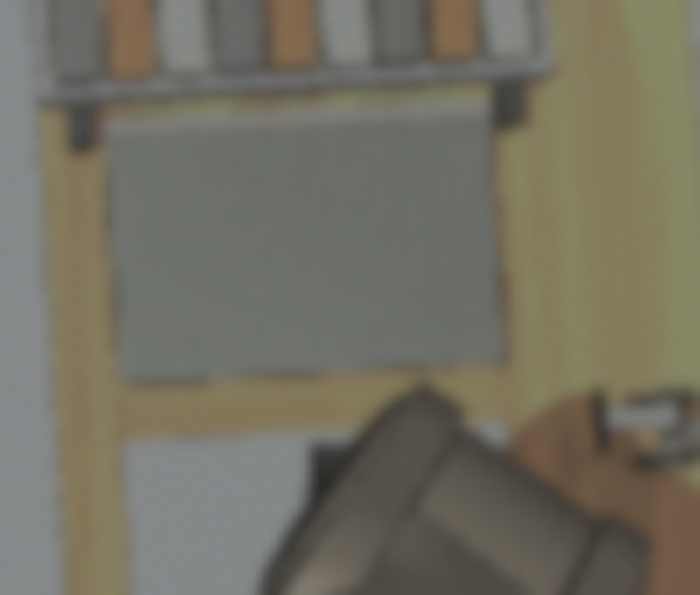

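```bash
cat > f4.py <<'E'
exec(open("f3.py").read().split("z=.0559")[0])
exec("D=["+open("f3.py").read().split("D=[")[1].split("for nm")[0])
z=.036
R=[("top",T(127,441),(.075,.075,z+.004)),("scene",S(538,249),(.075,.075,z+.001)),("scene",S(189,334),(.075,-.075,z+.001)),("scene",S(492,162),(.005,.075,z+.004)),("scene",S(145,238),(.005,-.075,z+.004)),("scene",S(477,76),(-.005,.075,z+.045))]
for nm,a,b in (("all",R,D),("scene",R[1:],D[2:]),("edge",R[1:3],D[2:]),("edget",R[:3],D)):
    p,e=fit(a,[.51,-.146,.06]); d,g=fit(b,[.61,-.134,.06]); print(nm,"rail",p[:2],np.degrees(p[2]),"disp",d[:2],np.degrees(d[2]),"rail in seat",rel(d,p)); print(e.T.round(2))
E
python3 f4.py
```

```text
all rail [ 0.5125 -0.1386] 2.3212994103347784 disp [ 0.6094 -0.1333] 3.9498629023404344 rail in seat (array([-97.0548,   1.3613]), np.float64(-1.628563492005656))
[[-0.62  0.39 -0.19 -0.86 -0.02 -0.27]
 [-0.65  0.69 -0.   -0.21 -0.46 -1.13]]
scene rail [ 0.5137 -0.1383] 2.077080951052926 disp [ 0.6093 -0.133 ] 3.895606028047794 rail in seat (array([-95.8311,   1.2074]), np.float64(-1.8185250769948689))
[[ 0.56 -0.12 -0.61  0.14 -0.01]
 [ 0.97  0.17  0.03 -0.33 -0.91]]
edge rail [ 0.5108 -0.1404] 3.8705018430244573 disp [ 0.6093 -0.133 ] 3.895606028047794 rail in seat (array([-98.7948,  -0.7244]), np.float64(-0.025104185023337167))
[[ 0.05 -0.04]
 [-0.03  0.02]]
edget rail [ 0.5117 -0.1405] 3.3848889965566933 disp [ 0.6094 -0.1333] 3.9498629023404344 rail in seat (array([-97.9392,  -0.4845]), np.float64(-0.5649739057837414))
[[-0.41 -0.03 -0.3 ]
 [ 0.16  0.31  0.14]]
```

```bash
python3 -m handwheel '[[-1,[0,0,-0.08],0],[-1,[0,0.25,0],0],[-1,[0,0.25,0],0],[-1,[0,0.25,0],0],[-1,[0,0.25,0],0],[-1,[0,0.2,0],0],[-1,[0,0,0],0]]'
python3 go.py 0.5645 -0.1363 0.047 93.8; python3 l.py o
```

```text
time: 21.97
tool_pos: [0.5396, -0.1383, 0.0457]
eef_rot: [-179.3, -0.7, 93.8]
wrist_force: [-0.6, 0.6, -0.3]
opening: 0.0086
t 21.97 pos [ 0.5396 -0.1383  0.0457] rpy [-179.28   -0.7    93.78] F [-0.6  0.6 -0.3] open 0.0086
mm tool [ 0.3 25.  -1.7] units [ 0.02  1.25 -0.08] twist deg -0.02 units -0.01
rail rise mm: edge(75mm along x) 0.2, left end(75mm along y) 0.4
```

View pics/o1.png

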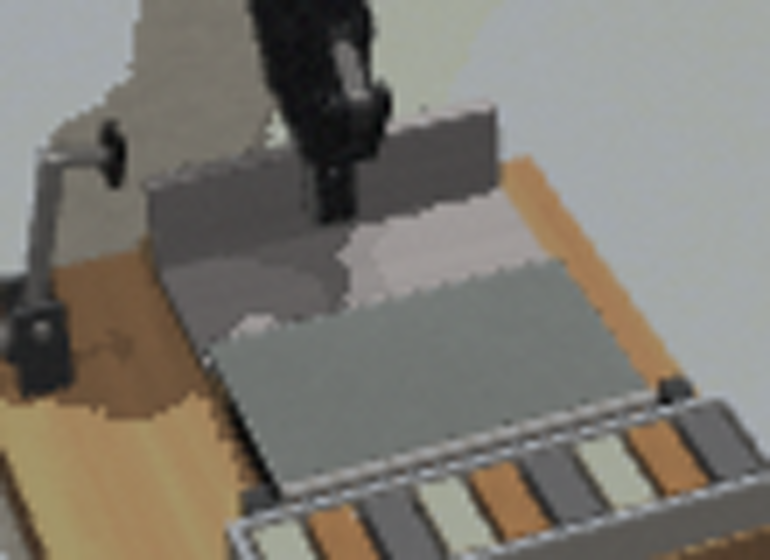

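View pics/o2.png

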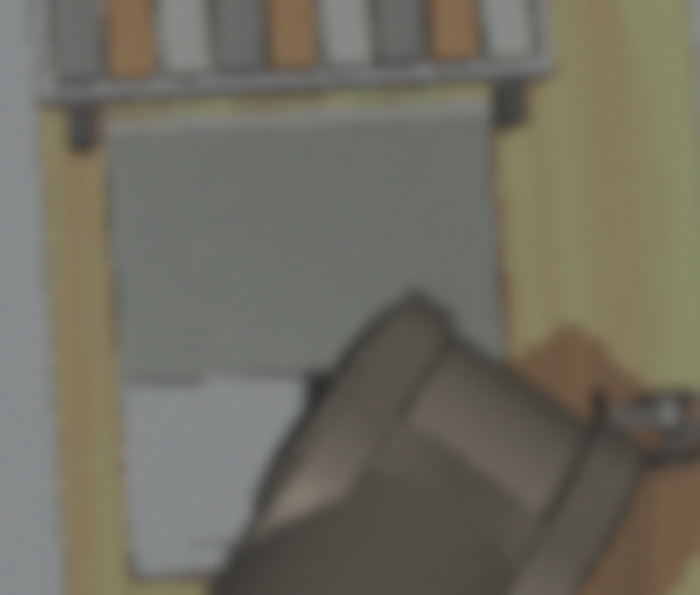

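```bash
python3 - <<'E'
from h import *
np.set_printoptions(precision=2,suppress=True,linewidth=160)
b=r.read_camera("top").astype(float)
sat=b[:,:,0]-b[:,:,2]
sat=cv2.GaussianBlur(sat,(1,9),0) if 0 else sat
def edge(r0,r1,c0,c1):
    out=[]
    for row in range(r0,r1):
        s=sat[row,c0:c1]; hi=np.max(s[:4].mean()); lo=s[-5:].mean(); m=(hi+lo)/2
        k=np.where((s[:-1]>m)&(s[1:]<=m))[0]
        if len(k): k=k[-1]; out.append((row,c0+k+(s[k]-m)/(s[k]-s[k+1])))
    return np.array(out)
for row in (165,180,200,210,218): print(row,sat[row,283:302])
p=edge(162,192,286,300); q=edge(198,219,286,302)
for n,e in (("plate",p),("rail",q)):
    f=np.polyfit(e[:,0],e[:,1],1); print(n,f,"at 194.5:",np.polyval(f,194.5),"std",np.std(e[:,1]-np.polyval(f,e[:,0])))
E
```

```text
165 [40. 42. 43. 43. 41. 40. 32. 16.  4.  2.  2.  1.  2.  1.  2.  1.  2.  2.  2.]
180 [38. 41. 43. 42. 40. 40. 39. 32. 15.  4.  1.  1.  2.  1.  2.  2.  2.  2.  1.]
200 [25. 38. 42. 43. 42. 40. 40. 38. 32. 16.  1. -3. -4. -4. -4. -4. -4. -4. -3.]
210 [16. 32. 41. 43. 42. 39. 38. 38. 35. 24.  5. -3. -4. -4. -3. -3. -4. -4. -3.]
218 [ 6. 24. 38. 42. 42. 40. 38. 38. 37. 30. 15.  2. -2. -3. -3. -3. -4. -4. -4.]
plate [  0.06 279.76] at 194.5: 291.4607266496347 std 0.10386291745680408
rail [  0.05 280.92] at 194.5: 291.4908212256028 std 0.045972590088365795
```

The flange edge has entered under the plate, which has not moved, and the left ends line up to 0.03 px in the top view. I'll slide it the rest of the way to the stop with a tiny yaw trim.

```bash
python3 -m handwheel '[[-1,[0,0.2,0],-0.08],[-1,[0,0.25,0],0],[-1,[0,0.25,0],0],[-1,[0,0.2,0],0],[-1,[0,0.15,0],0],[-1,[0,0,0],0]]'
python3 go.py 0.5645 -0.1363 0.047 93.8
```

```text
time: 22.62
tool_pos: [0.5604, -0.1374, 0.0458]
eef_rot: [-179.2, -0.7, 94.0]
wrist_force: [-0.6, 0.5, 1.3]
opening: 0.0087
t 22.62 pos [ 0.5604 -0.1374  0.0458] rpy [-179.19   -0.75   94.  ] F [-0.6  0.5  1.3] open 0.0087
mm tool [ 0.9  4.1 -1.3] units [ 0.04  0.21 -0.06] twist deg 0.2 units 0.05
rail rise mm: edge(75mm along x) 0.0, left end(75mm along y) 0.5
```

```bash
python3 -m handwheel '[[-1,[0.03,0.1,0],0],[-1,[0,0.1,0],0],[-1,[0,0,0],0]]'
python3 go.py 0.5645 -0.1363 0.047 93.8
python3 -m handwheel '[[-1,[0,0.1,0],0],[-1,[0,0.1,0],0]]'
python3 go.py 0.5645 -0.1363 0.047 93.8
```

```text
time: 22.87
tool_pos: [0.5647, -0.1368, 0.0458]
eef_rot: [-179.2, -0.7, 94.0]
wrist_force: [-1.1, -0.3, 1.2]
opening: 0.0087
t 22.87 pos [ 0.5647 -0.1368  0.0458] rpy [-179.18   -0.73   93.98] F [-1.1 -0.3  1.2] open 0.0087
mm tool [ 0.5 -0.2 -1.2] units [ 0.02 -0.01 -0.06] twist deg 0.18 units 0.05
rail rise mm: edge(75mm along x) 0.0, left end(75mm along y) 0.5
time: 23.03
tool_pos: [0.5654, -0.1368, 0.0459]
eef_rot: [-178.8, -0.8, 94.0]
wrist_force: [-8.4, 2.3, 11.5]
opening: 0.0088
t 23.03 pos [ 0.5654 -0.1368  0.0459] rpy [-178.78   -0.85   93.95] F [-8.4  2.3 11.5] open 0.0088
mm tool [ 0.5 -0.9 -1.1] units [ 0.03 -0.04 -0.06] twist deg 0.15 units 0.04
rail rise mm: edge(75mm along x) -0.5, left end(75mm along y) 0.6
```

```bash
python3 -m handwheel '[[-1,[0,0.05,0.15],0],[-1,[0,0.05,0.2],0]]'
python3 go.py 0.5645 -0.1363 0.047 93.8; python3 l.py q
python3 - <<'E'
from h import *
b=r.read_camera("top").astype(float); sat=b[:,:,0]-b[:,:,2]
def edge(r0,r1,c0,c1):
    out=[]
    for row in range(r0,r1):
        s=sat[row,c0:c1]; m=(s[:4].mean()+s[-4:].mean())/2
        k=np.where((s[:-1]>m)&(s[1:]<=m))[0]
        if len(k): k=k[-1]; out.append((row,c0+k+(s[k]-m)/(s[k]-s[k+1])))
    return np.array(out)
for n,e in (("plate",edge(162,192,286,300)),("rail",edge(197,210,286,301))):
    f=np.polyfit(e[:,0],e[:,1],1); print(n,f,np.polyval(f,194.5),len(e))
E
```

```text
time: 23.2
tool_pos: [0.5649, -0.1364, 0.0446]
eef_rot: [-178.5, -1.3, 93.9]
wrist_force: [-20.6, 6.5, 50.4]
opening: 0.0086
t 23.2 pos [ 0.5649 -0.1364  0.0446] rpy [-178.52   -1.28   93.85] F [-20.6   6.5  50.4] open 0.0086
mm tool [ 0.2 -0.4 -2.4] units [ 0.01 -0.02 -0.12] twist deg 0.05 units 0.01
rail rise mm: edge(75mm along x) -0.8, left end(75mm along y) 1.2
plate [5.94221605e-02 2.79895712e+02] 291.45332175320056 30
rail [5.88494532e-02 2.80073097e+02] 291.5193152180744 13
```

View pics/q1.png

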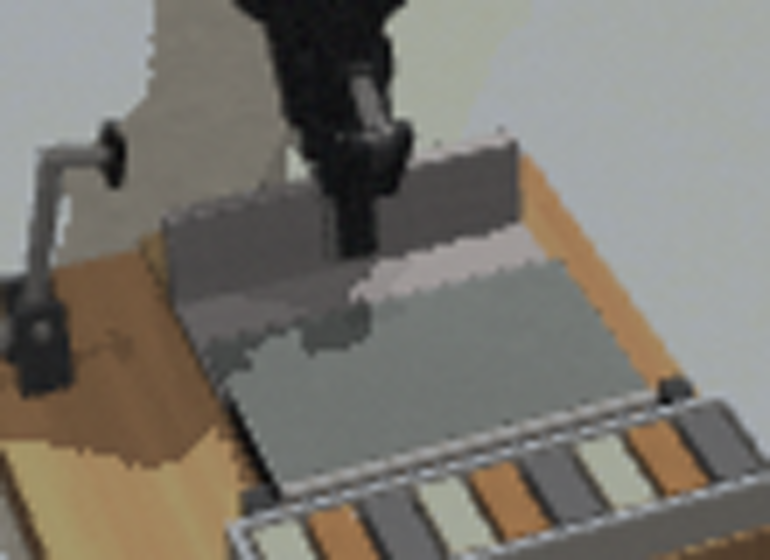

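View pics/q2.png

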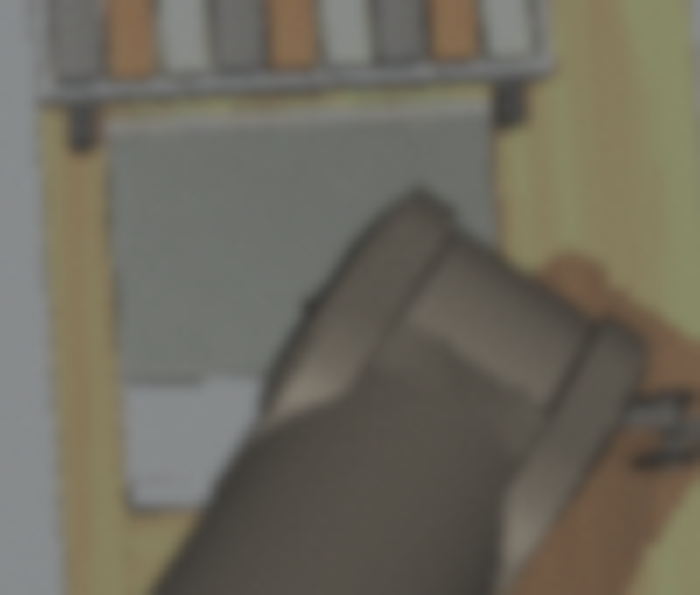

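Rail is home, square (edge slopes 0.0594 vs 0.0588) and in line, and the plate's outline is unchanged. The push is 50 N, more than needed, so I'll ease it to a firm hold with less forward load.

```bash
python3 -m handwheel '[[-1,[0,0,0.1],0],[-1,[0,0,0.12],0]]'
python3 go.py 0.5645 -0.1363 0.047 93.8
python3 -m handwheel '[[-1,[0,0,0.12],0],[-1,[0,0,0.12],0]]'
python3 go.py 0.5645 -0.1363 0.047 93.8
```

```text
time: 23.52
tool_pos: [0.5652, -0.1364, 0.0454]
eef_rot: [-178.7, -1.5, 93.9]
wrist_force: [-7.6, 1.9, 14.4]
opening: 0.0088
t 23.52 pos [ 0.5652 -0.1364  0.0454] rpy [-178.73   -1.46   93.88] F [-7.6  1.9 14.4] open 0.0088
mm tool [ 0.2 -0.7 -1.6] units [ 0.01 -0.04 -0.08] twist deg 0.08 units 0.02
rail rise mm: edge(75mm along x) -0.6, left end(75mm along y) 1.4
time: 23.68
tool_pos: [0.5651, -0.1363, 0.0451]
eef_rot: [-178.8, -1.6, 93.9]
wrist_force: [-9.4, 4.4, 19.6]
opening: 0.0085
t 23.68 pos [ 0.5651 -0.1363  0.0451] rpy [-178.8    -1.64   93.91] F [-9.4  4.4 19.6] open 0.0085
mm tool [ 0.1 -0.6 -1.9] units [ 0.01 -0.03 -0.09] twist deg 0.11 units 0.03
rail rise mm: edge(75mm along x) -0.5, left end(75mm along y) 1.6
```

```bash
python3 -m handwheel '[[-1,[0,0,0.15],0],[-1,[0,0,0.15],0],[-1,[0,0,0.15],0]]'
python3 go.py 0.5645 -0.1363 0.047 93.8; python3 l.py s
python3 - <<'E'
from h import *
for i in range(6): r.read_camera("top")
o=r.observe(); print(o["time"],o["wrist_force"],o["ft_torque"],o["tool_pos"],o["eef_rot"])
# top-view check of markers
for n in ("can","tape","carton"): 
    l=r.mark_of(n,"top"); print(n,l and np.round(l[0]["pixel"],1))
E
```

```text
time: 23.93
tool_pos: [0.565, -0.1361, 0.0447]
eef_rot: [-178.9, -2.0, 93.9]
wrist_force: [-10.7, 4.5, 24.3]
opening: 0.0085
t 23.93 pos [ 0.565  -0.1361  0.0447] rpy [-178.92   -2.02   93.92] F [-10.7   4.5  24.3] open 0.0085
mm tool [-0.1 -0.6 -2.3] units [-0.01 -0.03 -0.12] twist deg 0.12 units 0.03
rail rise mm: edge(75mm along x) -0.3, left end(75mm along y) 2.2
24.3333 [-11.13184043   4.37623059  22.72874913] [0.14353962 0.92345884 0.06736095] [ 0.56499554 -0.13610985  0.04467038] [-178.92008315   -2.01538998   93.90891737]
can [165.4 151.6]
tape [207.4 136. ]
carton [395.5 301.4]
```

View pics/s1.png

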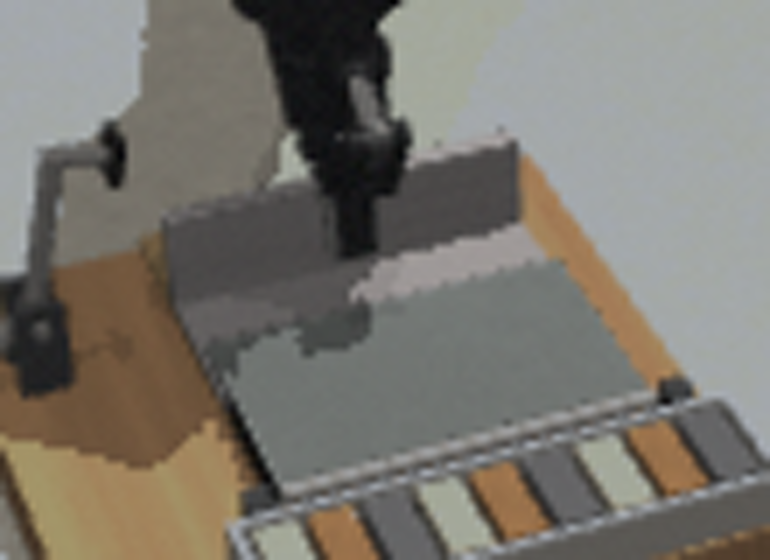

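```bash
python3 - <<'E'
from h import *
x,y,w=.6094,-.1333,np.radians(3.85); c,s=np.cos(w),np.sin(w)
g=r.read_camera("scene").astype(float).mean(2)
# flat-rail prediction in crop px (7x, off 200,200)
for n,X in dict(topR=(-.05,-.075,.081),topL=(-.05,.075,.081),topRi=(-.04,-.075,.081),topLi=(-.04,.075,.081),footR=(-.04,-.075,.04),footL=(-.04,.075,.04),lipR=(0,-.075,.049),lipL=(0,.075,.049),lipfarR=(.1,-.075,.049),lipfarL=(.1,.075,.049)).items():
    p=proj("scene",[x+c*X[0]-s*X[1],y+s*X[0]+c*X[1],X[2]]); print(n,((p-200+.5)*7-.5).round(0))
E
```

```text
topR [163. 209.]
topL [514. 128.]
topRi [169. 222.]
topLi [522. 140.]
footR [178. 306.]
footL [525. 222.]
lipR [204. 343.]
lipL [560. 255.]
lipfarR [280. 492.]
lipfarL [654. 394.]
```

The foot is still up at crop (112,155). The plate lip sits at the same pixels as before, and the wall edges match a flat rail to within about 1 mm. The 23 N push is steady, so I'm handing in.

```bash
python3 - <<'E'
from cell import r
print(r.close_job()); o=r.observe(); print(o["time"],o["wrist_force"],o["opening"],o["tool_pos"])
E
```

```text
the job is handed in; nothing more can be done
None
the job is handed in; nothing more can be done
```

I handed the job in at about 24.5 s of the 54 s allowed, with the foot up and the rail home under the plate, still gripped and pressed down. No verdict was reported.

- **Lever:** I pressed the paddle down to its stop, where it pushed back with about 20 N. The foot was still fully up in the last picture.
- **Rail:** I gripped it by the wall, carried it over, set it on the seat and slid the flange under the plate until it met the stop. It met the stop within 1 mm of where I expected it.
- **Alignment:** After the rail was home, its left end was in line with the plate's to about 0.07 pixel (0.2 mm) in the top view. It was square to the plate within about 0.1°.
- **Cover plate:** Its lip stayed at the same pixels throughout, so it was not lifted.
- **Hold:** At hand-in the rail was pressed down with about 23 N, and about 11 N into the stop. The highest wrist force was about 55 N, briefly, while pressing down.
- **Can, tape and carton:** Each was found within about 1 pixel of where it started.

**Less certain:**
- Some earlier picture fits put the rail up to 1.8° and about 1–2 mm off. I trusted the sharper edge check over them.
- The right-hand end was mostly hidden by the arm in the top view.
- The tool ended tilted by about 2°. The scene picture shows the rail itself flat to within about 1 mm.

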